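Pack sample jars by weight

TASK

The three pink-lidded sample jars look alike, but each weighs differently, and only lifting them will tell. Pack them as one upright column on the wire-rimmed carrying tray: the heaviest first, its foot inside the tray's ring, then the middle one on its lid, then the lightest on top, each foot down inside the ring below it. Set them down gently, never drop or tip a jar, leave the tray's surroundings (wash bottle, mortar, capped tube) as they are, and let go of everything.

Things in the scene. Friction and masses are not known exactly. Their poses are not given: they have to be found in the camera images.
- jar_a: closed opaque white round jar, pink lid; origin at centre of underside, z up. Foot 43 mm wide, 6 mm high (edge bevelled 2 mm); straight wall 56 mm wide to 56 mm up; lid to 60 mm; on the lid a ring to 65 mm, 50 mm inside, 56 mm outside, takes the next jar's foot: stacked jars stand 60 mm apart. One jar weighs about 650 g, one 400 g, one 160 g (6 % either way), at random
- jar_b: second jar, same size and look as jar_a: white, pink lid, 56 mm wide, 65 mm high; only its weight differs (650, 400 or 160 g, at random, unseen). Origin at centre of underside, z up
- jar_c: third jar, same size and look as jar_a: white, pink lid, 56 mm wide, 65 mm high; only its weight differs (650, 400 or 160 g, at random, unseen). Origin at centre of underside, z up
- tray: fixed carrying tray: grey square plate 120 x 120 mm, 8 mm thick, white wire rail round its edge reaching 20 mm above the table, and a white ring in the middle (5 mm high above the plate, 50 mm inside, 56 mm outside). Origin on the table under its centre, x and y along its sides
- tray_seat (a point): centre of the tray's ring, on the plate's top face 8 mm above the table: where the centre of the lowest jar's underside belongs
- wash_bottle: bystander: translucent white squeeze bottle with a bent spout, 62 mm in diameter, 188 mm high; origin at the centre of its underside
- mortar: bystander: white ceramic mortar bowl 104 mm across, 52 mm high, its pestle (one piece with it) reaching 83 mm; origin at the centre of its underside
- tube: bystander: clear-white tube standing on its pink cap, 38 mm across the cap, 115 mm high; origin at the centre of its underside
Not all that is in view belongs to the job. What is shaped like the jar_a but turquoise is not meant.

How it is judged:
By the outcome, as a careful person would: the job done as asked, in the order asked, and still so for the second after the job is handed in, with the robot touching nothing.
It also fails if it takes over 72 s, if anything falls off the work surface, if the arm or the gripper's body presses on something with over 40 N, if the wrist force passes 120 N, or if a joint passes its speed limit or range.

ROBOT

A 6-joint arm with a two-finger parallel gripper is mounted at the origin on the work surface. World frame = base frame: x ahead of the robot, y to its left, z up, the work surface at z = 0. Lengths are in mm, angles in degrees, forces in N, time in s.
With the tool pointing down it reaches from about 350 to 850 mm from the base axis. Payload 8.1 kg.
Tool frame: the origin (TCP) lies on the centre line of the jaws, within the pads' length; the fingertips stand 11 mm ahead of it and the grasp point (between the pads) lies 8 mm behind it; z points along the fingers, y is the direction in which the jaws open and shut (so a half turn about z gives the same grasp; the last joint's range is limited). The gripper opens to 85 mm and grips with 20 to 120 N. Pads are 22 mm wide; open, the fingers measure 114 mm over their backs; the gripper's body (76 mm by 85 mm) begins 54 mm behind the grasp point. The pads swing forward as they close: fully open they stand 13 mm farther back than shut.
Start: joints at [62.372, 7.471, 85.268, -0, 87.261, -4.893], TCP at [231.861, 553.395, 242.292] pointing down, gripper open.
Joint ranges: [-169.43, 169.43], [-51.17, 129.36], [1.28, 143.12], [-76.62, 256.62], [0, 156.53], [-152.29, 152.29]. Speed limits (degrees/s): [136.94, 136.94, 159.86, 180, 180, 180].

INTERFACE

Orientations are given as [roll, pitch, yaw] about the fixed x, y, z axes, in that order (R = Rz(yaw) Ry(pitch) Rx(roll)).
In Python, from bench import telemetry, viewer, r gives the robot as it stands.
- The arm moves only by the shell command python3 -m inch 'ROWS' [FORCE]. ROWS is JSON, a list of rows, each a list of 3 entries, a list of its own where there are three numbers: the shift along the tool's x, y, z in cm, then the turn, a rotation vector about the tool's x, y, z in rad, then the opening, from 0 (shut) to 1 (fully open). A call has 1 to 20 rows; each row is the pose to reach, as a shift and turn from the pose commanded when the call began, along the tool's axes at that moment; what a row does not reach only later rows make up. A row lasts 1/10 s, in which the tool goes at most 50 mm and 8.59 degrees, less where a joint would pass 70% of its speed; a pose out of reach is approached as far as the arm can. A call with a gripper value outside its range is refused whole. The fingers move at their own pace and stop on an object; FORCE is the grip in N (left out, the last holds). Time passes only in rows, so rows that repeat a pose let the fingers close. It gives the time, the measured TCP pose, the force and the opening at its end, in the units of the state.
- telemetry.sense(): the state, without advancing time (a new reading comes with each control period).
- viewer.snapshot(name): name is "scene" or "side" or "wrist"; returns the picture (384x512x3 uint8, red, green, blue); there is no depth.
- viewer.camera_model(name): a dict with "fx", "fy", "cx", "cy" (pixels), "cam_to_world" (4x4, takes a point from camera to world coordinates); the wrist camera has in their place "mount" (4x4, takes a point from camera to tool coordinates, whose origin is the TCP and whose axes are the flange's). Camera axes: x right, y down, z forward; pixel columns grow to the right and rows downward; lengths in mm; the calibration is good to about 2 mm. A picture is of the moment at which its call begins: read the wrist's pose just before it. camera_model takes no time and is no camera call.
- r.hand_in(): hands the job in, once; it reports no verdict.
The state is a dict: "time": time; "joint_pos": joint angles; "qd": joint speeds; "joint_efforts": joint torques, N m; "tool_pos": TCP position; "tcp_rot": TCP orientation; "ft_force": force on the tool from outside, world axes, zero at the start; "wrist_torque": the same for the moment, N m; "finger_gap": finger opening in mm.
Only numpy, scipy, OpenCV 4.12 (cv2) and the standard library are available. Lean on these libraries where they do the work, as an engineer would, in place of code of your own. Each camera call takes 0.05 s, during which the arm holds its last target.

## Working session

There is one attempt and no reset: what is moved stays moved. The work goes in short steps, Python scripts to look and compute and a shell command to move; the robot and the scene stay as the last step left them, time stands still between calls to the robot, and variables do not carry over. Pictures are saved under pics/ and viewed, and the job is handed in when it is done.

```bash
ls; mkdir -p pics
python3 - <<'E'
from bench import telemetry, viewer, r
import cv2, numpy as np
s=telemetry.sense(); print(s)
for n in ("scene","side","wrist"):
    im=viewer.snapshot(n); cv2.imwrite(f"pics/{n}0.png",im[:,:,::-1])
    np.set_printoptions(precision=3,suppress=True)
    print(n,viewer.camera_model(n))
E
```

```text
pics
{'time': 0.0, 'joint_pos': array([ 6.23729685e+01,  7.51452571e+00,  8.53304655e+01,  1.38161534e-04,
        8.72614936e+01, -4.89405443e+00]), 'qd': array([-0.02746287, -0.07122092, -0.04860877, -0.00231936,  0.00253793,
        0.04666581]), 'joint_efforts': array([-1.80516148e-03, -5.69405973e+01, -5.00557387e+01, -2.90389371e-04,
        1.49467302e-02, -2.00429395e-05]), 'tool_pos': array([231.60067833, 552.91733691, 241.23911748]), 'tcp_rot': array([-1.79893915e+02, -9.22207769e-03,  1.57267008e+02]), 'ft_force': array([-0.96236431,  0.31947338, -0.57050465]), 'wrist_torque': array([-0.04884932, -0.00896135, -0.01006842]), 'finger_gap': 85.64049501292162}
scene {'fx': 383.55029061903764, 'fy': 383.55029061903764, 'cx': 256.15950496455514, 'cy': 192.97747420825957, 'cam_to_world': array([[ -0.486,   0.742,  -0.461, 977.367],
       [  0.874,   0.412,  -0.259, 347.25 ],
       [ -0.002,  -0.529,  -0.849, 903.699],
       [  0.   ,   0.   ,   0.   ,   1.   ]])}
side {'fx': 373.2383984792794, 'fy': 373.2383984792794, 'cx': 252.43079086062622, 'cy': 197.21881398783535, 'cam_to_world': array([[   0.955,   -0.217,    0.201,  348.225],
       [  -0.295,   -0.715,    0.634, -464.715],
       [   0.006,   -0.665,   -0.747,  705.224],
       [   0.   ,    0.   ,    0.   ,    1.   ]])}
wrist {'fx': 310.1854755058622, 'fy': 310.1854755058622, 'cx': 254.26575386675674, 'cy': 191.1223201006105, 'mount': array([[   0.   ,   -0.956,   -0.293,   74.139],
       [   1.   ,    0.   ,    0.001,   -0.095],
       [  -0.001,   -0.293,    0.956, -131.85 ],
       [   0.   ,    0.   ,    0.   ,    1.   ]])}
```

View pics/scene0.png

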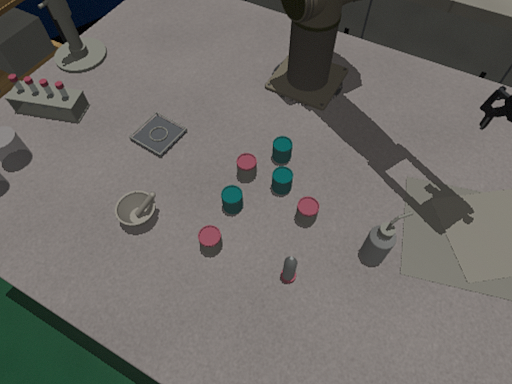

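View pics/side0.png

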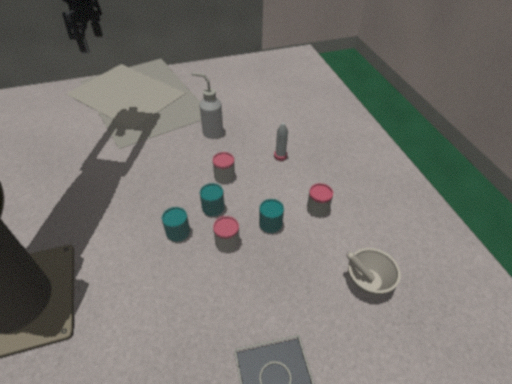

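View pics/wrist0.png

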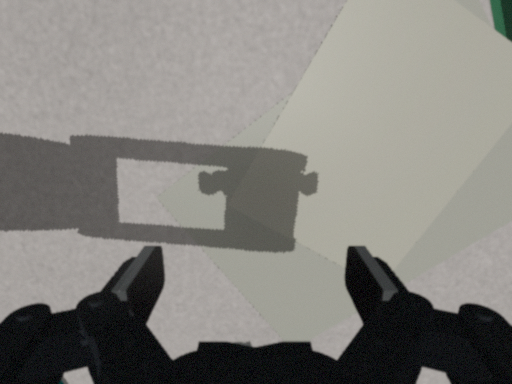

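Pink lids in the scene view are at (247,163), (308,207) and (210,237). The turquoise jars at (282,148), (282,180) and (232,198) are not meant. In the side view the pink lids are at (224,160), (320,193) and (226,228). Next I'll locate everything by fitting both cameras.

```bash
cat > h.py <<'E'
import cv2, numpy as np
from bench import telemetry, viewer, r
from scipy.optimize import least_squares
from scipy.spatial.transform import Rotation as R
np.set_printoptions(precision=2,suppress=True)
def proj(n,P):
    c=viewer.camera_model(n); T=np.linalg.inv(c['cam_to_world']); P=np.atleast_2d(P)
    p=P@T[:3,:3].T+T[:3,3]; return np.c_[c['fx']*p[:,0]/p[:,2]+c['cx'],c['fy']*p[:,1]/p[:,2]+c['cy']]
a=np.linspace(0,2*np.pi,48,endpoint=False)
def lidhull(n,x,y,z0,zl=56,zt=65,rad=28):
    P=np.vstack([np.c_[x+rad*np.cos(a),y+rad*np.sin(a),np.full(48,z0+z)] for z in (zl,zt)])
    return cv2.convexHull(proj(n,P).astype(np.float32))
def cen(h):
    m=cv2.moments(h); return np.array([m['m10']/m['m00'],m['m01']/m['m00']])
def blobs(im,kind,mn=120):
    h=cv2.cvtColor(im,cv2.COLOR_RGB2HSV)
    m=((h[...,0]>160)|(h[...,0]<5))&(h[...,1]>70)&(h[...,2]>60) if kind=='pink' else (h[...,0]>80)&(h[...,0]<100)&(h[...,1]>110)
    m=cv2.morphologyEx(m.astype(np.uint8),cv2.MORPH_CLOSE,np.ones((5,5)))
    n,l,st,c=cv2.connectedComponentsWithStats(m); return [(*c[i].round(1),st[i,4]) for i in range(1,n) if st[i,4]>mn]
def solve(obs,z0=0,g=(450,0),free_z=False,**k):
    def f(v): return np.concatenate([cen(lidhull(n,v[0],v[1],v[2] if free_z else z0,**k))-o for n,o in obs.items()])
    s=least_squares(f,list(g)+([0] if free_z else [])); return s.x,s.fun
E
python3 - <<'E'
from h import *
for n in ("scene","side"):
    im=cv2.imread(f"pics/{n}0.png")[:,:,::-1].copy()
    for k in('pink','teal'): print(n,k,blobs(im,k,60))
E
python3 - <<'E'
import cv2
im=cv2.imread('pics/scene0.png');cv2.imwrite('pics/c1.png',cv2.resize(im[95:265,110:330],None,fx=3.5,fy=3.5,interpolation=cv2.INTER_CUBIC))
im=cv2.imread('pics/side0.png');cv2.imwrite('pics/c2.png',cv2.resize(im[330:384,220:330],None,fx=6,fy=6,interpolation=cv2.INTER_CUBIC))
E
```

```text
scene pink [(np.float64(246.2), np.float64(161.5), np.int32(282)), (np.float64(307.8), np.float64(206.1), np.int32(350)), (np.float64(209.0), np.float64(235.8), np.int32(397)), (np.float64(287.3), np.float64(278.1), np.int32(65))]
scene teal [(np.float64(281.7), np.float64(165.0), np.int32(922)), (np.float64(231.8), np.float64(198.7), np.int32(479))]
side pink [(np.float64(223.0), np.float64(160.0), np.int32(284)), (np.float64(320.8), np.float64(192.8), np.int32(362)), (np.float64(225.6), np.float64(226.7), np.int32(452))]
side teal [(np.float64(211.1), np.float64(192.8), np.int32(299)), (np.float64(271.3), np.float64(209.6), np.int32(373)), (np.float64(174.2), np.float64(217.4), np.int32(362))]
```

View pics/c1.png

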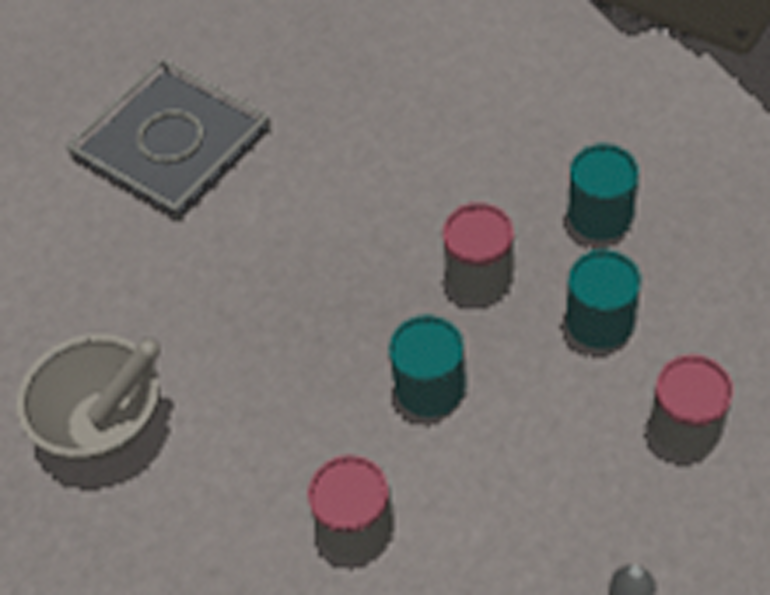

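View pics/c2.png

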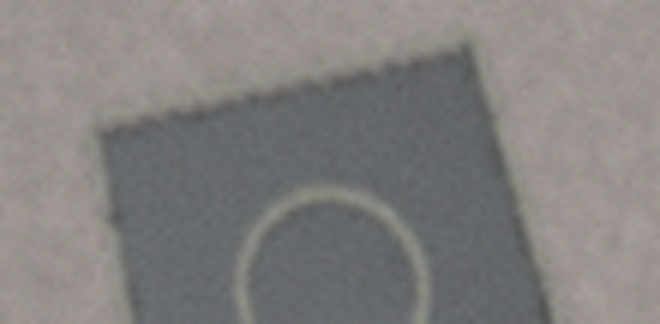

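The crop confirms three pink-lidded white jars, with crop centres (478,234), (693,390) and (348,493). The teal ones are decoys. The tray ring is at crop (170,136).

Run:
```python
from h import *
O={'A':{'scene':(246.2,161.5),'side':(225.6,226.7)},'B':{'scene':(307.8,206.1),'side':(223,160)},'C':{'scene':(209,235.8),'side':(320.8,192.8)}}
for k,o in O.items():
    print(k,*solve(o,zl=60,zt=65)); print('  freez',*solve(o,free_z=True,zl=60,zt=65))
print('tray',*solve({'scene':(158.6,133.9),'side':(275.5,377.5)},zl=10,zt=13))
# teal, lid top centres read from crop
for c,s in (((603,172),(174,215)),((604,280),(211,192)),((427,348),(271,209))):
    print('teal',*solve({'scene':(c[0]/3.5+110,c[1]/3.5+95),'side':s},zl=60,zt=65))
# tray corners (crop) -> z=20
c=viewer.camera_model('scene')
for u,v in ((163,66),(268,122),(177,212),(72,149)):
    d=c['cam_to_world'][:3,:3]@np.array([(u/3.5+110-c['cx'])/c['fx'],(v/3.5+95-c['cy'])/c['fy'],1]);o=c['cam_to_world'][:3,3]
    print((o+d*(20-o[2])/d[2])[:2])
```

```text
A [439.45   0.  ] [-4.76 -3.87  1.38  6.34]
  freez [439.45   0.     0.  ] [-4.76 -3.87  1.38  6.34]
B [458.79   0.  ] [-69.95 -43.49  12.76  70.9 ]
  freez [458.79   0.     0.  ] [-69.95 -43.49  12.77  70.9 ]
C [669.89   0.3 ] [-14.58 -12.69   5.5   15.94]
  freez [670.6    0.32   0.  ] [-14.73 -12.47   5.79  15.87]
tray [450.   0.] [  81.58   37.23  -42.91 -132.02]
teal [337.5   0. ] [-22.92 -11.41   5.21  29.67]
teal [421.88   0.  ] [-37.93 -21.82   7.92  43.  ]
teal [548.44   0.  ] [-11.6   -7.59   4.39  12.25]
[ 393.46 -334.75]
[ 402.3  -215.57]
[ 519.56 -225.7 ]
[ 508.4  -344.65]
```

```bash
sed -i 's/s=least_squares(f,list(g)+(\[0\] if free_z else \[\]))/s=least_squares(f,list(g)+([1.] if free_z else []),diff_step=1e-2,x_scale=100)/; s/g=(450,0)/g=(450,20)/' h.py; sed -i 's/^def cen(h):/def cen(h):\n    h=h.astype(np.float32)/' h.py
sed -i 's/    def f(v): return.*/    def f(v):\n        zz=v[2] if free_z else z0\n        return np.concatenate([cen(lidhull(n,0+v[0]*100,v[1]*100,zz*100 if free_z else zz,**k))-o for n,o in obs.items()])/; s/    s=least_squares.*/    s=least_squares(f,[g[0]\/100,g[1]\/100]+([.01] if free_z else []),jac="3-point",diff_step=0.02,method="lm") if False else least_squares(f,[g[0]\/100,g[1]\/100]+([.3] if free_z else []),jac=lambda v:np.stack([(f(v+e)-f(v-e))\/.1 for e in np.eye(len(v))*.05],1)); return s.x*100,s.fun/' h.py
sed -i 's/; return s.x,s.fun$//' h.py
python3 - <<'E'
from h import *
O={'A':{'scene':(246.2,161.5),'side':(225.6,226.7)},'B':{'scene':(307.8,206.1),'side':(223,160)},'C':{'scene':(209,235.8),'side':(320.8,192.8)}}
for k,o in O.items():
    print(k,*solve(o,zl=60,zt=65)); print('  freez',*solve(o,free_z=True,zl=60,zt=65))
print('tray',*solve({'scene':(158.6,133.9),'side':(275.5,377.5)},zl=10,zt=13))
for c,s in (((603,172),(174,215)),((604,280),(211,192)),((427,348),(271,209))):
    print('teal',*solve({'scene':(c[0]/3.5+110,c[1]/3.5+95),'side':s},zl=60,zt=65))
E
```

```text
A [441.99  17.4 ] [ 0.28 -0.74  0.49 -0.21]
  freez [441.83  17.88  -1.93] [ 0.48 -0.29  0.4   0.18]
B [488.64 223.91] [ 0.26 -0.57  0.52 -0.2 ]
  freez [488.36 224.31  -1.66] [ 0.38 -0.26  0.41  0.2 ]
C [679.84  49.74] [ 0.13 -0.66  0.5  -0.54]
  freez [679.91  50.02  -2.55] [ 0.32 -0.13  0.32  0.1 ]
tray [ 449.56 -287.86] [-0.16 -0.51  0.08 -0.21]
teal [340.97  78.86] [ 1.1  -0.16  0.66  0.82]
teal [434.51 124.94] [ 0.33 -0.47  0.43 -0.01]
teal [551.91  37.13] [-0.09 -0.74  0.32 -0.59]
```

```bash
cat > g.py <<'E'
import sys
from h import *
s=telemetry.sense()
Rm=R.from_euler('xyz',s['tcp_rot'],degrees=True)
print('t',round(s['time'],2),'pos',s['tool_pos'],'rot',s['tcp_rot'],'F',s['ft_force'],'gap',round(s['finger_gap'],1),'q',s['joint_pos'])
for a in sys.argv[1:]:
    g=np.array([float(v) for v in a.split(',')])
    want=R.from_euler('xyz',[180,0,157.3],degrees=True)
    print(a,'shift cm',Rm.inv().apply(g-s['tool_pos'])/10,'rot',(Rm.inv()*want).as_rotvec())
E
python3 g.py 489,224,180
python3 - <<'E'
from h import *
# wash bottle base & tube base on table from both cams
for n,pts in (('scene',[(374,263),(288,281),(137,222)]),('side',[(212,135),(280,158),(374,285)])):
    c=viewer.camera_model(n)
    for u,v in pts:
        d=c['cam_to_world'][:3,:3]@np.array([(u-c['cx'])/c['fx'],(v-c['cy'])/c['fy'],1]);o=c['cam_to_world'][:3,3]
        print(n,(u,v),(o-d*o[2]/d[2])[:2])
E
```

```text
t 0.15 pos [231.67 553.02 241.45] rot [-179.92   -0.01  157.27] F [0.11 0.45 1.01] gap 85.6 q [62.37  7.51 85.32 -0.   87.26 -4.89]
489,224,180 shift cm [-36.45 -20.39   6.17] rot [-0. -0. -0.]
scene (374, 263) [523.2  428.57]
scene (288, 281) [668.59 262.01]
scene (137, 222) [ 718.62 -160.41]
side (212, 135) [496.03 405.24]
side (280, 158) [654.89 251.96]
side (374, 285) [ 709.03 -175.29]
```

```bash
python3 -m inch '[[[-36.4,-20.4,4],[0,0,0],1],[[-36.4,-20.4,4],[0,0,0],1],[[-36.4,-20.4,4],[0,0,0],1],[[-36.4,-20.4,4],[0,0,0],1],[[-36.4,-20.4,4],[0,0,0],1],[[-36.4,-20.4,4],[0,0,0],1],[[-36.4,-20.4,4],[0,0,0],1],[[-36.4,-20.4,4],[0,0,0],1],[[-36.4,-20.4,4],[0,0,0],1],[[-36.4,-20.4,4],[0,0,0],1],[[-36.4,-20.4,4],[0,0,0],1],[[-36.4,-20.4,4],[0,0,0],1]]' 40
cat > w.py <<'E'
from h import *
import sys
# wrist view: pink blob -> world xy at z0+62.5 ; args: name, z, x,y overlay
s=telemetry.sense(); im=viewer.snapshot('wrist'); cv2.imwrite(f'pics/{sys.argv[1]}.png',im[:,:,::-1])
z=float(sys.argv[2]); c=viewer.camera_model('wrist'); T=np.eye(4);T[:3,:3]=R.from_euler('xyz',s['tcp_rot'],degrees=True).as_matrix();T[:3,3]=s['tool_pos']
W=T@c['mount']
for u,v,ar in blobs(im,'pink',300):
    d=W[:3,:3]@np.array([(u-c['cx'])/c['fx'],(v-c['cy'])/c['fy'],1]);o=W[:3,3]
    print((u,v,ar),(o+d*(z-o[2])/d[2])[:2])
E
python3 w.py w1 63; python3 g.py 488.6,224,60
```

```text
time: 1.35
tool_pos: [488.1, 225.5, 202.3]
tcp_rot: [180.0, -0.0, 157.3]
ft_force: [-1.4, 0.1, -0.3]
finger_gap: 85.9
(np.float64(252.0), np.float64(180.6), np.int32(2893)) [486.47 224.28]
(np.float64(31.2), np.float64(218.2), np.int32(2864)) [440.27  18.98]
(np.float64(327.8), np.float64(277.7), np.int32(308)) [608.37 255.32]
t 1.4 pos [488.09 225.66 202.36] rot [179.99  -0.01 157.36] F [-0.19 -0.36 -0.23] gap 85.1 q [ 19.34  -0.92  98.17   0.02  82.75 -48.02]
488.6,224,60 shift cm [-0.11 -0.14 14.24] rot [ 0. -0.  0.]
```

View pics/w1.png

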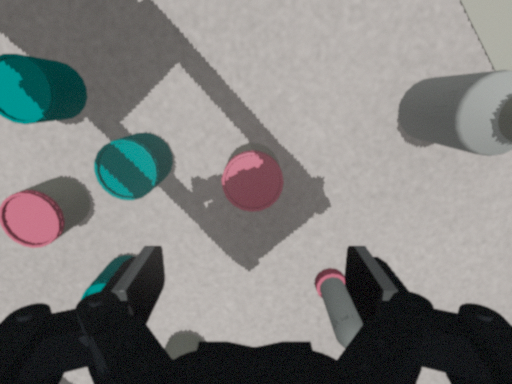

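The wrist view shows jar B centred at (252,181) and jar A at (31,218). Both agree with the fits to about 2 mm. Next I descend on B and grip it.

```bash
python3 -m inch '[[[0,-0.2,4],[0,0,0],1],[[0,-0.2,8],[0,0,0],1],[[0,-0.2,11],[0,0,0],1],[[0,-0.2,14],[0,0,0],1],[[0,-0.2,16],[0,0,0],1],[[0,-0.2,17.2],[0,0,0],1],[[0,-0.2,17.2],[0,0,0],1],[[0,-0.2,17.2],[0,0,0],0.6],[[0,-0.2,17.2],[0,0,0],0.4],[[0,-0.2,17.2],[0,0,0],0.4],[[0,-0.2,17.2],[0,0,0],0.4],[[0,-0.2,17.2],[0,0,0],0.4]]' 40; python3 g.py
```

```text
time: 2.6
tool_pos: [489.2, 223.2, 32.3]
tcp_rot: [179.9, 0.1, 157.3]
ft_force: [-2.4, 0.2, 6.1]
finger_gap: 54.9
t 2.6 pos [489.21 223.24  32.26] rot [179.88   0.11 157.26] F [-2.41  0.2   6.11] gap 54.9 q [ 19.06   9.76 105.98   0.01  64.1  -48.21]
```

```bash
python3 -m inch '[[[0,0,-0.5],[0,0,0],0.4],[[0,0,-1.5],[0,0,0],0.4],[[0,0,-3],[0,0,0],0.4],[[0,0,-3.5],[0,0,0],0.4],[[0,0,-3.5],[0,0,0],0.4],[[0,0,-3.5],[0,0,0],0.4],[[0,0,-3.5],[0,0,0],0.4]]'
cat > f.py <<'E'
from h import *
F=[];Q=[]
for i in range(6):
    viewer.snapshot('side'); s=telemetry.sense(); F.append(s['ft_force']);Q.append(s['joint_efforts'])
print('F',np.mean(F,0),'sd',np.std(F,0)); print('tau',np.mean(Q,0),'pos',s['tool_pos'],'gap',s['finger_gap'],'t',s['time'],s['tcp_rot'])
E
python3 f.py
```

```text
time: 3.3
tool_pos: [487.5, 222.5, 64.7]
tcp_rot: [-180.0, -0.0, 157.3]
ft_force: [-0.1, 0.2, -7.4]
finger_gap: 55.2
F [ 0.1   0.45 -6.54] sd [0.29 0.44 0.43]
tau [ -0.   -54.47 -47.77   0.01   0.02   0.  ] pos [487.79 222.65  64.98] gap 55.05578252542794 t 3.6 [-179.98   -0.02  157.26]
```

B weighs 6.5 N, about 665 g, so it is the heaviest. I'm carrying it to the tray.

```bash
python3 g.py 449.6,-287.9,180 488,222,180
```

```text
t 3.6 pos [487.79 222.65  64.98] rot [-179.98   -0.02  157.26] F [ 0.07  0.65 -6.27] gap 55.1 q [ 19.05   6.94 105.21  -0.    67.88 -48.21]
449.6,-287.9,180 shift cm [-16.21 -48.57 -11.49] rot [-0. -0. -0.]
488,222,180 shift cm [ -0.04  -0.06 -11.5 ] rot [-0. -0. -0.]
```

```bash
python3 -m inch '[[[0,0,-3],[0,0,0],0.4],[[0,0,-7],[0,0,0],0.4],[[-0.5,-1.5,-11],[0,0,0],0.4],[[-1.7,-5,-11.5],[0,0,0],0.4],[[-3.1,-9.2,-11.5],[0,0,0],0.4],[[-4.6,-13.8,-11.5],[0,0,0],0.4],[[-6.1,-18.4,-11.5],[0,0,0],0.4],[[-7.6,-22.9,-11.5],[0,0,0],0.4],[[-9.1,-27.4,-11.5],[0,0,0],0.4],[[-10.6,-31.9,-11.5],[0,0,0],0.4],[[-12.1,-36.4,-11.5],[0,0,0],0.4],[[-13.6,-40.9,-11.5],[0,0,0],0.4],[[-14.8,-44.4,-11.5],[0,0,0],0.4],[[-15.7,-47,-11.5],[0,0,0],0.4],[[-16.2,-48.5,-11],[0,0,0],0.4],[[-16.2,-48.6,-10],[0,0,0],0.4],[[-16.2,-48.6,-8],[0,0,0],0.4],[[-16.2,-48.6,-5],[0,0,0],0.4],[[-16.2,-48.6,-4],[0,0,0],0.4],[[-16.2,-48.6,-4],[0,0,0],0.4]]' 50
python3 - <<'E'
from h import *
for n in('scene','side','wrist'):
    im=viewer.snapshot(n);cv2.imwrite(f'pics/{n}1.png',im[:,:,::-1])
b=cv2.resize(cv2.imread('pics/scene1.png')[80:180,90:230],None,fx=5,fy=5,interpolation=2);cv2.imwrite('pics/s1c.png',b)
E
python3 g.py
```

```text
time: 5.6
tool_pos: [448.1, -285.9, 102.6]
tcp_rot: [179.9, -0.3, 157.3]
ft_force: [-0.2, 0.7, -6.5]
finger_gap: 54.8
t 5.75 pos [ 450.5  -288.3   106.76] rot [-179.97    0.11  157.3 ] F [ 1.15 -0.89 -6.46] gap 54.6 q [ -38.11    3.54  104.05    0.     72.3  -105.41]
```

View pics/s1c.png

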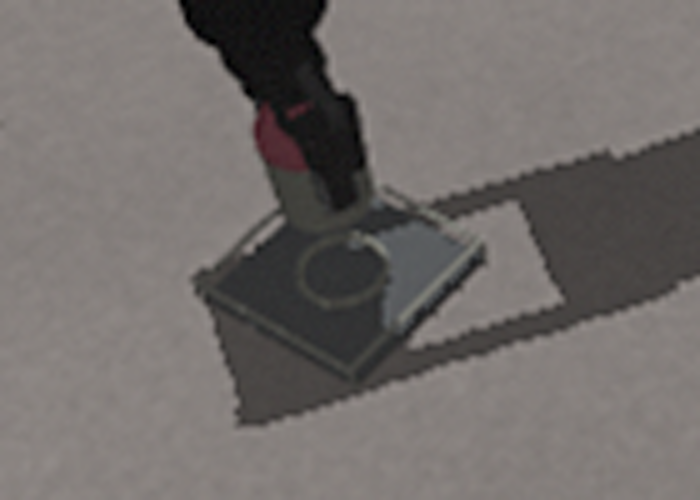

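View pics/wrist1.png

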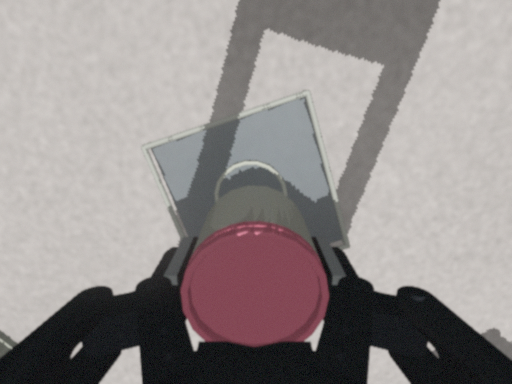

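View pics/side1.png

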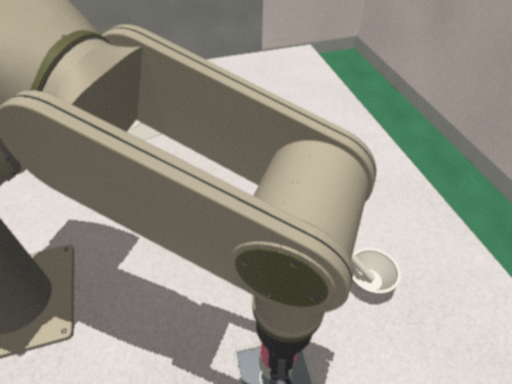

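The wrist view shows the held lid spanning columns 181–328 with its top at row 222. The tray-ring arc spans columns 216–287 with its top at row 160. I'll fit both to get the offset.

```bash
cat > lid.py <<'E'
from h import *
def wp(P): # tool coords -> wrist px
    c=viewer.camera_model('wrist');T=np.linalg.inv(c['mount']);p=P@T[:3,:3].T+T[:3,3]
    return np.c_[c['fx']*p[:,0]/p[:,2]+c['cx'],c['fy']*p[:,1]/p[:,2]+c['cy']]
t=np.linspace(0,2*np.pi,720)
def ext(x,y,z,r=28):
    p=wp(np.c_[x+r*np.cos(t),y+r*np.sin(t),np.full(720,z)]); return np.array([p[:,0].min(),p[:,0].max(),p[:,1].min()])
def fit(m,r=28,z=None):
    f=(lambda v:ext(*v,r)-m) if z is None else (lambda v:ext(*v,z,r)-m)
    s=least_squares(f,[0,0,-30] if z is None else [0,0],diff_step=1e-3,x_scale=10); return s.x,s.fun
E
python3 - <<'E'
from lid import *
s=telemetry.sense()
print('lid free',*fit(np.array([181,328,222]))); print('lid z-33',*fit(np.array([181,328,222]),z=-33))
zt=s['tool_pos'][2]-13
print('ring free',*fit(np.array([216,287,160])));print('ring z',zt,*fit(np.array([216,287,160]),z=zt))
E
```

```text
lid free [  3.34   0.16 -29.66] [ 0. -0. -0.]
lid z-33 [4.62 0.15] [-2.29  2.29  0.33]
ring free [ -0.5   -1.95 101.31] [-0.  0.  0.]
ring z 93.76208188372601 [ 0.96 -1.89] [-1.15  1.15  0.08]
```

Run:
```python
from h import *
s=telemetry.sense();print(s['tool_pos'],s['qd'])
im=viewer.snapshot('wrist');cv2.imwrite('pics/w2.png',cv2.resize(im[140:384,150:360,::-1],None,fx=3,fy=2.4*1.0,interpolation=2)[:590])
im=cv2.resize(im[145:345,165:345,::-1],None,fx=3,fy=3,interpolation=2);cv2.imwrite('pics/w2c.png',im)
s=telemetry.sense();print(s['tool_pos'])
```

```text
[ 450.5  -288.3   106.76] [-0.25 -0.59 -0.7  -0.06 -0.15 -0.06]
[ 450.69 -288.57  107.09]
```

View pics/w2c.png

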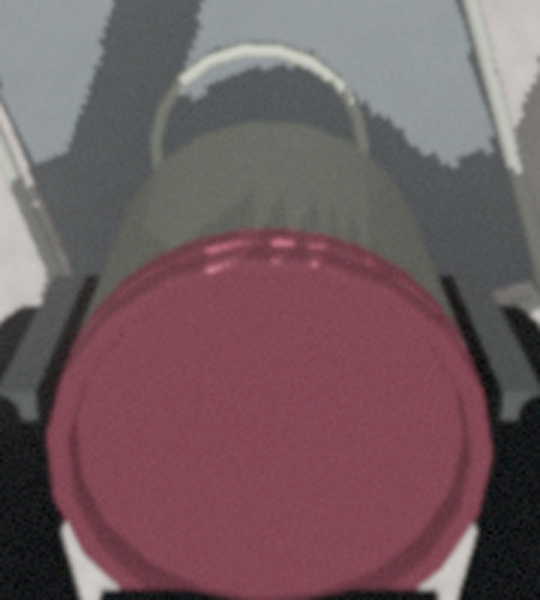

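```bash
cat >> lid.py <<'E'
def hull(m,h,z=None):
    "cylinder r28: top at tool z, bottom at z+h"
    def e(x,y,z):
        a,b=ext(x,y,z),ext(x,y,z+h); return np.array([min(a[0],b[0]),max(a[1],b[1]),min(a[2],b[2])])
    f=(lambda v:e(*v)-m) if z is None else (lambda v:e(*v,z)-m)
    s=least_squares(f,[0,0,-30] if z is None else [0,0],diff_step=1e-3,x_scale=10); return s.x,s.fun
E
python3 - <<'E'
from lid import *
s=telemetry.sense()
L=np.array([180.7,329.3,221]);G=np.array([215.7,287.3,159.3])
zt=s['tool_pos'][2]-13
print('lid',*hull(L,9),*hull(L,9,-33)); print('ring',*hull(G,5),*hull(G,5,zt),zt)
E
```

```text
lid [  0.85   0.34 -31.75] [-0.  0.  0.] [1.32 0.34] [-0.86  0.86  0.13]
ring [-0.52 -1.93 99.16] [-0.  0.  0.] [ 0.44 -1.89] [-0.77  0.77  0.05] 94.08901626762659
```

```bash
python3 -m inch '[[[-0.04,-0.1,1],[0,0,0],0.4],[[-0.04,-0.1,3],[0,0,0],0.4],[[-0.04,-0.1,4.6],[0,0,0],0.4],[[-0.04,-0.1,5.4],[0,0,0],0.4],[[-0.04,-0.1,5.8],[0,0,0],0.4],[[-0.04,-0.1,6.1],[0,0,0],0.4],[[-0.04,-0.1,6.2],[0,0,0],0.4],[[-0.04,-0.1,6.2],[0,0,0],0.4],[[-0.04,-0.1,6.2],[0,0,0],0.4]]';python3 - <<'E'
from h import *
s=telemetry.sense();print(s['tool_pos'],s['ft_force'])
im=viewer.snapshot('wrist');cv2.imwrite('pics/w3.png',im[:,:,::-1])
E
```

```text
time: 6.7
tool_pos: [449.9, -289.5, 43.9]
tcp_rot: [-180.0, 0.1, 157.3]
ft_force: [-0.5, 0.2, -7.3]
finger_gap: 55.1
[ 449.93 -289.52   43.93] [-0.55  0.22 -7.3 ]
```

View pics/w3.png

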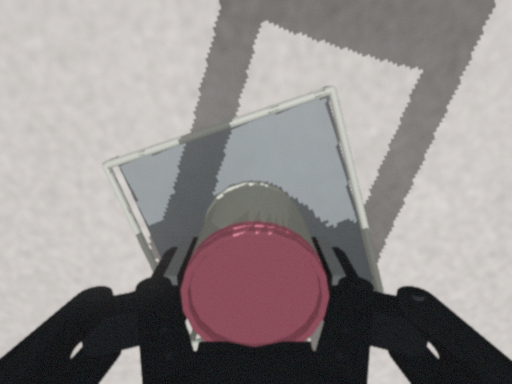

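The ring's far arc at (252,183) is symmetric around the foot, so the jar is aligned. I'll creep down the last few mm.

```bash
python3 -m inch '[[[0,0,0.1],[0,0,0],0.4],[[0,0,0.15],[0,0,0],0.4],[[0,0,0.2],[0,0,0],0.4],[[0,0,0.25],[0,0,0],0.4],[[0,0,0.3],[0,0,0],0.4],[[0,0,0.3],[0,0,0],0.4],[[0,0,0.3],[0,0,0],0.4]]'
```

```text
time: 7.45
tool_pos: [449.6, -289.2, 40.4]
tcp_rot: [180.0, 0.0, 157.3]
ft_force: [-0.5, 0.9, -4.5]
finger_gap: 54.7
```

```bash
python3 -m inch '[[[0,0,0.05],[0,0,0],0.4],[[0,0,0.1],[0,0,0],0.4],[[0,0,0.1],[0,0,0],0.4],[[0,0,0.1],[0,0,0],0.4]]'; python3 -m inch '[[[0,0,0.03],[0,0,0],0.4],[[0,0,0.06],[0,0,0],0.4],[[0,0,0.06],[0,0,0],0.4],[[0,0,0.06],[0,0,0],0.4]]'; python3 w.py w4 63
```

```text
time: 7.85
tool_pos: [449.7, -289.3, 40.3]
tcp_rot: [-180.0, 0.0, 157.3]
ft_force: [-5.4, 3.4, 6.9]
finger_gap: 54.9
time: 8.25
tool_pos: [449.8, -289.3, 40.3]
tcp_rot: [-180.0, 0.0, 157.3]
ft_force: [-7.7, 5.7, 13.1]
finger_gap: 55.2
(np.float64(254.4), np.float64(286.1), np.int32(15016)) [ 449.52 -289.08]
```

View pics/w4.png

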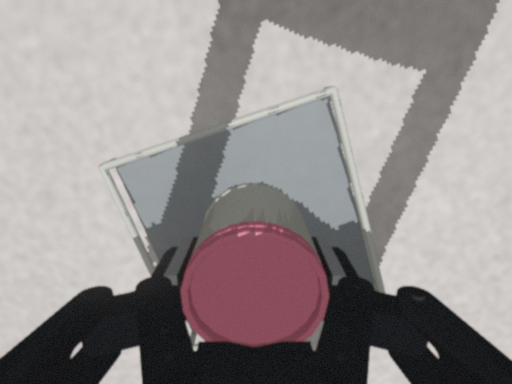

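```bash
python3 -m inch '[[[0,0,-0.05],[0,0,0],0.4],[[0,0,-0.13],[0,0,0],0.4],[[0,0,-0.13],[0,0,0],0.4]]'; python3 -m inch '[[[0,0,0],[0,0,0],0.7],[[0,0,0],[0,0,0],0.75],[[0,0,0],[0,0,0],0.85],[[0,0,0],[0,0,0],0.9],[[0,0,-1],[0,0,0],0.9],[[0,0,-4],[0,0,0],0.9],[[0,0,-8],[0,0,0],0.9],[[0,0,-12],[0,0,0],0.9],[[0,0,-14],[0,0,0],0.9],[[0,0,-14],[0,0,0],0.9],[[0,0,-14],[0,0,0],0.9]]'; python3 w.py w5 71; python3 g.py
python3 - <<'E'
from h import *
im=viewer.snapshot('scene');cv2.imwrite('pics/s2.png',cv2.resize(im[80:180,90:230,::-1],None,fx=5,fy=5,interpolation=2))
E
```

```text
time: 8.6
tool_pos: [449.7, -289.3, 40.4]
tcp_rot: [-180.0, 0.0, 157.3]
ft_force: [-2.6, 1.7, 1.5]
finger_gap: 54.6
time: 9.7
tool_pos: [449.8, -289.4, 180.8]
tcp_rot: [-180.0, 0.1, 157.3]
ft_force: [0.3, -0.1, -0.6]
finger_gap: 76.7
(np.float64(254.4), np.float64(187.5), np.int32(3651)) [ 447.13 -287.96]
t 9.75 pos [ 449.18 -288.93  179.44] rot [179.99  -0.04 157.27] F [-0.02  0.67 -0.54] gap 76.8 q [ -38.25   -0.5   100.2    -0.     80.35 -105.52]
```

View pics/w5.png

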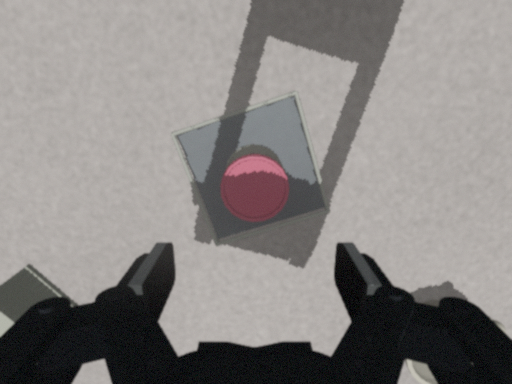

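View pics/s2.png

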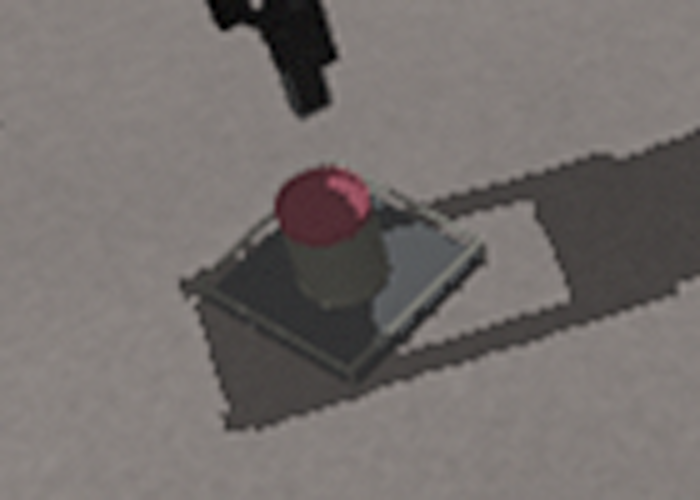

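The heaviest jar stands upright and seated: contact came at TCP z 40.3, as predicted. Next is jar A.

```bash
python3 g.py 442.5,17.5,180 442.5,17.5,30
```

```text
t 9.8 pos [ 448.84 -288.61  178.67] rot [179.96  -0.12 157.27] F [-0.62  0.43 -0.76] gap 76.8 q [ -38.25   -0.46  100.24    0.     80.35 -105.52]
442.5,17.5,180 shift cm [12.41 27.99 -0.09] rot [ 0. -0. -0.]
442.5,17.5,30 shift cm [12.38 27.98 14.91] rot [ 0. -0. -0.]
```

```bash
python3 -m inch '[[[12.4,28,4],[0,0,0],1],[[12.4,28,4],[0,0,0],1],[[12.4,28,4],[0,0,0],1],[[12.4,28,4],[0,0,0],1],[[12.4,28,4],[0,0,0],1],[[12.4,28,4],[0,0,0],1],[[12.4,28,4],[0,0,0],1],[[12.4,28,4],[0,0,0],1],[[12.4,28,4],[0,0,0],1],[[12.4,28,4],[0,0,0],1]]' 40; python3 w.py w6 63;python3 g.py 442.5,17.5,30
```

```text
time: 10.8
tool_pos: [443.5, 15.6, 139.8]
tcp_rot: [-180.0, -0.0, 157.2]
ft_force: [-0.2, -0.1, 1.4]
finger_gap: 85.2
(np.float64(254.0), np.float64(199.5), np.int32(4701)) [439.77  17.1 ]
t 10.85 pos [443.57  15.53 139.99] rot [-179.98    0.    157.14] F [0.08 0.08 0.03] gap 85.6 q [ -4.61 -13.28 116.17  -0.02  77.11 -71.74]
442.5,17.5,30 shift cm [ 0.18  0.14 11.  ] rot [-0.  0. -0.]
```

View pics/w6.png

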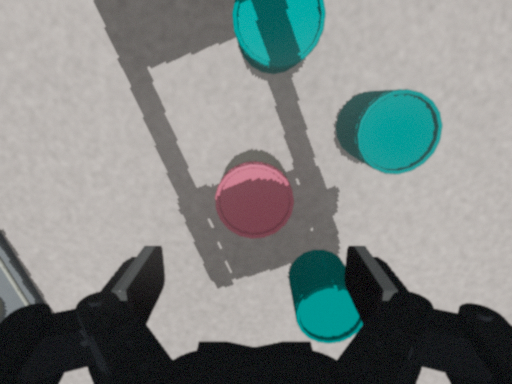

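```bash
python3 -m inch '[[[0.1,0,3],[0,0,0],1],[[0.1,0,6],[0,0,0],1],[[0.1,0,8.5],[0,0,0],1],[[0.1,0,10.3],[0,0,0],1],[[0.1,0,11],[0,0,0],1],[[0.1,0,11],[0,0,0],1],[[0.1,0,11],[0,0,0],0.6],[[0.1,0,11],[0,0,0],0.4],[[0.1,0,11],[0,0,0],0.4],[[0.1,0,11],[0,0,0],0.4],[[0.1,0,11],[0,0,0],0.4],[[0.1,0,11],[0,0,0],0.4]]'; python3 g.py;python3 -m inch '[[[0,0,-0.5],[0,0,0],0.4],[[0,0,-1.5],[0,0,0],0.4],[[0,0,-3],[0,0,0],0.4],[[0,0,-3.5],[0,0,0],0.4],[[0,0,-3.5],[0,0,0],0.4],[[0,0,-3.5],[0,0,0],0.4]]'; python3 f.py
```

```text
time: 12.05
tool_pos: [443.8, 17.0, 31.7]
tcp_rot: [180.0, 0.2, 157.3]
ft_force: [-2.2, -2.1, 4.8]
finger_gap: 55.4
t 12.05 pos [443.8   16.96  31.65] rot [179.98   0.16 157.28] F [-2.17 -2.1   4.84] gap 55.4 q [ -4.4   -4.42 120.75  -0.04  63.51 -71.66]
time: 12.65
tool_pos: [442.3, 17.4, 64.9]
tcp_rot: [180.0, 0.0, 157.3]
ft_force: [-0.2, 0.9, -3.7]
finger_gap: 55.3
F [-0.04  0.72 -3.63] sd [0.44 0.56 0.3 ]
tau [  0.   -39.42 -46.64   0.     0.    -0.  ] pos [442.07  17.39  64.48] gap 55.18446806958651 t 12.95 [-179.98   -0.05  157.26]
```

A weighs 3.6 N, so it is the middle jar. It goes on top of B.

```bash
python3 g.py 449.8,-289.3,180;  python3 - <<'E'
from h import *
im=viewer.snapshot('wrist');cv2.imwrite('pics/w7.png',cv2.resize(im[145:345,165:345,::-1],None,fx=3,fy=3,interpolation=2))
E
```

```text
t 12.95 pos [442.07  17.39  64.48] rot [-179.98   -0.05  157.26] F [ 0.21 -0.33 -3.13] gap 55.2 q [ -4.39  -7.73 119.86  -0.    67.92 -71.66]
449.8,-289.3,180 shift cm [-12.56 -27.99 -11.55] rot [-0. -0. -0.]
```

View pics/w7.png

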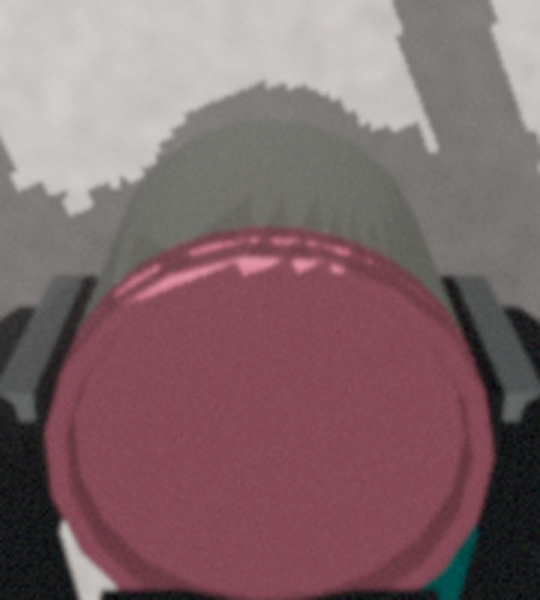

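The held lid sits at almost the same place in the picture as B's did (crop left 45, right 494, top 226). So the TCP target is B's release pose, (449.7, -289.3).

```bash
python3 -m inch '[[[0,0,-3],[0,0,0],0.4],[[0,0,-7],[0,0,0],0.4],[[-0.5,-1.2,-11],[0,0,0],0.4],[[-1.7,-3.8,-11.5],[0,0,0],0.4],[[-3.4,-7.6,-11.5],[0,0,0],0.4],[[-5.3,-11.8,-11.5],[0,0,0],0.4],[[-7.2,-16,-11.5],[0,0,0],0.4],[[-9,-20,-11.5],[0,0,0],0.4],[[-10.6,-23.6,-11.5],[0,0,0],0.4],[[-11.7,-26,-11.5],[0,0,0],0.4],[[-12.3,-27.4,-11.5],[0,0,0],0.4],[[-12.55,-28,-11],[0,0,0],0.4],[[-12.55,-28,-9.5],[0,0,0],0.4],[[-12.55,-28,-8],[0,0,0],0.4],[[-12.55,-28,-7],[0,0,0],0.4],[[-12.55,-28,-6.5],[0,0,0],0.4],[[-12.55,-28,-6.5],[0,0,0],0.4],[[-12.55,-28,-6.5],[0,0,0],0.4]]'; python3 f.py; python3 g.py 449.7,-289.3,103;python3 w.py w8 63
```

```text
time: 14.8
tool_pos: [450.3, -289.2, 130.3]
tcp_rot: [-180.0, 0.0, 157.3]
ft_force: [-0.5, 0.3, -4.6]
finger_gap: 55.3
F [-0.12  0.09 -3.99] sd [0.54 0.56 0.52]
tau [  0.07 -51.   -48.94   0.     0.02   0.  ] pos [ 450.26 -289.64  130.54] gap 55.3877895532625 t 15.1 [-179.99    0.05  157.26]
t 15.1 pos [ 450.26 -289.64  130.54] rot [-179.99    0.05  157.26] F [-0.    0.64 -3.19] gap 55.4 q [ -38.24    2.16  102.82    0.     74.96 -105.5 ]
449.7,-289.3,103 shift cm [0.07 0.01 2.75] rot [-0.  0. -0.]
(np.float64(254.5), np.float64(180.9), np.int32(1218)) [ 431.86 -281.58]
(np.float64(254.3), np.float64(285.6), np.int32(15157)) [ 506.   -312.76]
```

View pics/w8.png

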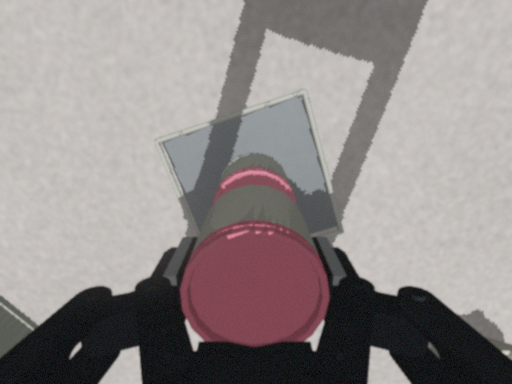

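Columns line up: lower lid at 254.5, held lid at 254.3. Descending.

```bash
python3 -m inch '[[[0.05,0,0.6],[0,0,0],0.4],[[0.05,0,1.3],[0,0,0],0.4],[[0.05,0,1.9],[0,0,0],0.4],[[0.05,0,2.3],[0,0,0],0.4],[[0.05,0,2.5],[0,0,0],0.4],[[0.05,0,2.65],[0,0,0],0.4],[[0.05,0,2.75],[0,0,0],0.4],[[0.05,0,2.75],[0,0,0],0.4],[[0.05,0,2.75],[0,0,0],0.4]]';python3 w.py w9 63;  python3 -m inch '[[[0,0,0.1],[0,0,0],0.4],[[0,0,0.15],[0,0,0],0.4],[[0,0,0.2],[0,0,0],0.4],[[0,0,0.25],[0,0,0],0.4],[[0,0,0.25],[0,0,0],0.4],[[0,0,0.25],[0,0,0],0.4]]'
```

```text
time: 16.05
tool_pos: [449.7, -289.3, 102.7]
tcp_rot: [-180.0, 0.0, 157.3]
ft_force: [0.6, 0.3, -3.8]
finger_gap: 55.4
(np.float64(253.2), np.float64(186.3), np.int32(361)) [ 426.97 -280.31]
(np.float64(254.3), np.float64(285.6), np.int32(15175)) [ 488.08 -305.19]
time: 16.7
tool_pos: [449.5, -289.2, 100.0]
tcp_rot: [180.0, -0.0, 157.3]
ft_force: [-0.7, 0.0, -4.2]
finger_gap: 55.6
```

View pics/w9.png

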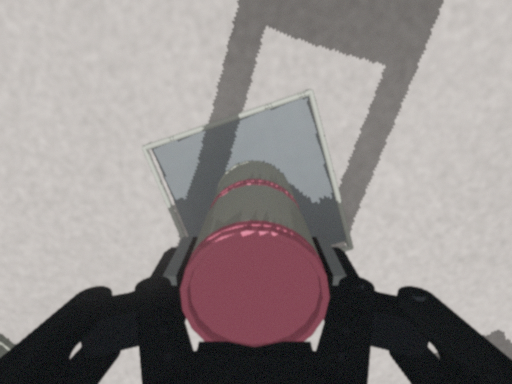

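```bash
python3 -m inch '[[[0,0,0.04],[0,0,0],0.4],[[0,0,0.08],[0,0,0],0.4],[[0,0,0.08],[0,0,0],0.4],[[0,0,0.08],[0,0,0],0.4]]'; python3 g.py
```

```text
time: 17.1
tool_pos: [449.8, -289.3, 99.7]
tcp_rot: [-180.0, 0.0, 157.3]
ft_force: [-1.5, 1.2, 2.2]
finger_gap: 55.1
t 17.1 pos [ 449.78 -289.34   99.71] rot [-179.99    0.04  157.26] F [-1.48  1.21  2.23] gap 55.1 q [ -38.25    4.08  104.27    0.     71.61 -105.51]
```

Contact came at z 99.7, exactly as predicted. Releasing.

```bash
python3 -m inch '[[[0,0,0],[0,0,0],0.7],[[0,0,0],[0,0,0],0.75],[[0,0,0],[0,0,0],0.85],[[0,0,0],[0,0,0],0.9],[[0,0,-1],[0,0,0],0.9],[[0,0,-4],[0,0,0],0.9],[[0,0,-8],[0,0,0],0.9],[[0,0,-12],[0,0,0],0.9],[[0,0,-13],[0,0,0],0.9],[[0,0,-13],[0,0,0],0.9],[[0,0,-13],[0,0,0],0.9]]'; python3 w.py w10 131;python3 - <<'E'
from h import *
im=viewer.snapshot('scene');cv2.imwrite('pics/s3.png',cv2.resize(im[70:180,90:230,::-1],None,fx=5,fy=5,interpolation=2))
E
python3 g.py 679.5,49.5,200
```

```text
time: 18.2
tool_pos: [449.2, -288.9, 228.4]
tcp_rot: [180.0, -0.0, 157.3]
ft_force: [0.8, 0.5, -1.0]
finger_gap: 76.6
(np.float64(254.1), np.float64(192.3), np.int32(3973)) [ 446.54 -287.68]
t 18.3 pos [ 448.64 -288.51  227.05] rot [179.95  -0.19 157.26] F [-0.38 -0.   -0.51] gap 76.7 q [ -38.25   -2.25   96.88   -0.     85.57 -105.52]
679.5,49.5,200 shift cm [-8.24 40.1   2.71] rot [ 0. -0. -0.]
```

View pics/s3.png

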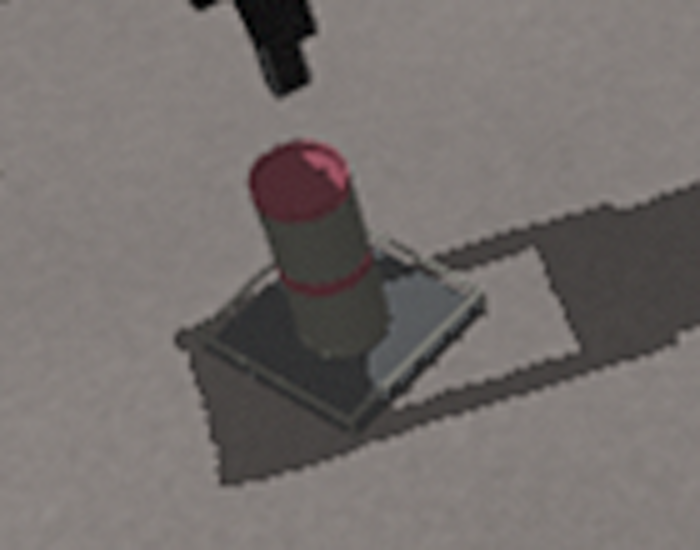

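View pics/w10.png

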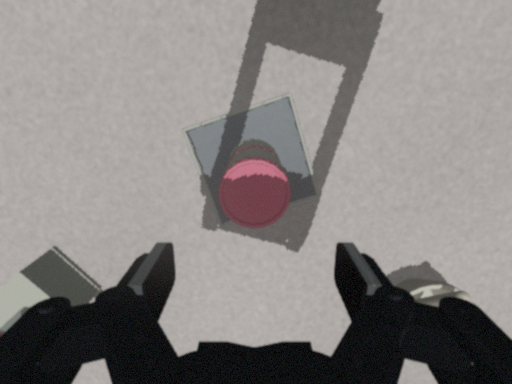

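Two jars are stacked straight, with the lower lid showing as a thin even band. Now jar C.

```bash
python3 -m inch '[[[-8.2,40.1,7],[0,0,0],1],[[-8.2,40.1,7],[0,0,0],1],[[-8.2,40.1,7],[0,0,0],1],[[-8.2,40.1,7],[0,0,0],1],[[-8.2,40.1,7],[0,0,0],1],[[-8.2,40.1,7],[0,0,0],1],[[-8.2,40.1,7],[0,0,0],1],[[-8.2,40.1,7],[0,0,0],1],[[-8.2,40.1,7],[0,0,0],1],[[-8.2,40.1,7],[0,0,0],1],[[-8.2,40.1,7],[0,0,0],1],[[-8.2,40.1,7],[0,0,0],1],[[-8.2,40.1,7],[0,0,0],1]]' 40; python3 w.py w11 63;python3 g.py 679.8,49.7,30
```

```text
time: 19.6
tool_pos: [679.9, 47.4, 159.7]
tcp_rot: [-180.0, 0.0, 157.2]
ft_force: [-0.1, -0.6, 0.4]
finger_gap: 85.4
(np.float64(458.3), np.float64(61.9), np.int32(708)) [645.18 213.55]
(np.float64(255.6), np.float64(192.6), np.int32(3984)) [677.72  49.65]
t 19.65 pos [679.96  47.49 159.77] rot [180.     0.03 157.16] F [0.35 0.24 0.46] gap 85.7 q [ -0.31  22.62  76.15  -0.01  81.2  -67.47]
679.8,49.7,30 shift cm [ 0.11  0.2  12.98] rot [ 0.  0. -0.]
```

View pics/w11.png

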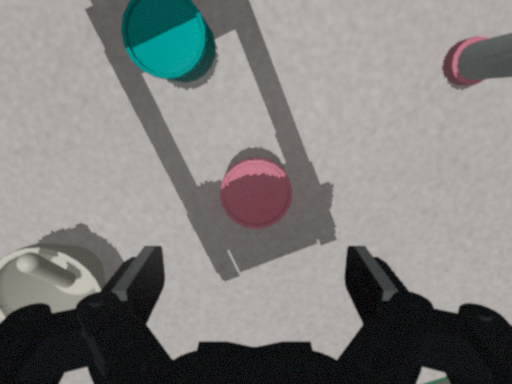

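```bash
python3 -m inch '[[[0.05,0.15,3],[0,0,0],1],[[0.05,0.15,6],[0,0,0],1],[[0.05,0.15,9],[0,0,0],1],[[0.05,0.15,11.5],[0,0,0],1],[[0.05,0.15,13],[0,0,0],1],[[0.05,0.15,13],[0,0,0],1],[[0.05,0.15,13],[0,0,0],0.6],[[0.05,0.15,13],[0,0,0],0.4],[[0.05,0.15,13],[0,0,0],0.4],[[0.05,0.15,13],[0,0,0],0.4],[[0.05,0.15,13],[0,0,0],0.4],[[0.05,0.15,13],[0,0,0],0.4]]'; python3 g.py;python3 -m inch '[[[0,0,-0.5],[0,0,0],0.4],[[0,0,-1.5],[0,0,0],0.4],[[0,0,-3],[0,0,0],0.4],[[0,0,-3.5],[0,0,0],0.4],[[0,0,-3.5],[0,0,0],0.4],[[0,0,-3.5],[0,0,0],0.4]]'; python3 f.py;python3 g.py 449.7,-289.3,210;  python3 - <<'E'
from h import *
im=viewer.snapshot('wrist');cv2.imwrite('pics/w12.png',cv2.resize(im[145:345,165:345,::-1],None,fx=3,fy=3,interpolation=2))
E
```

```text
time: 20.85
tool_pos: [682.1, 50.4, 31.9]
tcp_rot: [179.9, 0.2, 157.3]
ft_force: [-1.1, -1.5, 6.3]
finger_gap: 54.5
t 20.85 pos [682.1   50.36  31.88] rot [179.92   0.22 157.26] F [-1.09 -1.46  6.34] gap 54.5 q [ -0.06  29.94  80.65  -0.01  69.18 -67.32]
time: 21.45
tool_pos: [680.3, 50.5, 64.4]
tcp_rot: [180.0, 0.0, 157.3]
ft_force: [0.1, 1.1, -1.2]
finger_gap: 54.7
F [-0.17 -0.04 -1.84] sd [0.53 0.27 0.53]
tau [  0.   -72.32 -47.42   0.    -0.     0.  ] pos [679.86  50.54  63.56] gap 54.662195313280364 t 21.75 [-179.98   -0.05  157.26]
t 21.75 pos [679.86  50.54  63.56] rot [-179.98   -0.05  157.26] F [-0.86 -0.16 -2.05] gap 54.7 q [ -0.06  27.76  79.99   0.    72.31 -67.32]
449.7,-289.3,210 shift cm [  8.11 -40.24 -14.62] rot [-0. -0. -0.]
```

View pics/w12.png

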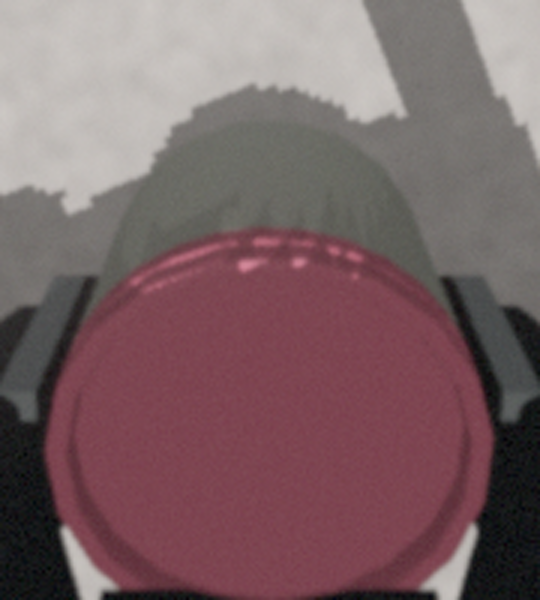

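C weighs 1.8 N, so it is the lightest, and its grasp offset is the same again. I'm carrying it high to the column.

```bash
python3 -m inch '[[[0,0,-3],[0,0,0],0.4],[[0,0,-7],[0,0,0],0.4],[[0,0,-11],[0,0,0],0.4],[[0.2,-1,-14],[0,0,0],0.4],[[0.7,-3.5,-15],[0,0,0],0.4],[[1.5,-7.5,-15],[0,0,0],0.4],[[2.4,-12,-15],[0,0,0],0.4],[[3.3,-16.4,-15],[0,0,0],0.4],[[4.2,-20.8,-15],[0,0,0],0.4],[[5.1,-25.2,-15],[0,0,0],0.4],[[6,-29.6,-15],[0,0,0],0.4],[[6.8,-33.6,-15],[0,0,0],0.4],[[7.4,-36.7,-15],[0,0,0],0.4],[[7.8,-38.8,-15],[0,0,0],0.4],[[8.1,-40,-15],[0,0,0],0.4],[[8.1,-40.2,-15],[0,0,0],0.4],[[8.1,-40.2,-14],[0,0,0],0.4],[[8.1,-40.2,-13],[0,0,0],0.4],[[8.1,-40.2,-13],[0,0,0],0.4],[[8.1,-40.2,-13],[0,0,0],0.4]]'; python3 f.py; python3 g.py 449.7,-289.3,163;python3 w.py w13 63
```

```text
time: 23.8
tool_pos: [450.2, -287.9, 193.2]
tcp_rot: [180.0, -0.1, 157.3]
ft_force: [0.4, -0.4, -1.9]
finger_gap: 54.7
F [ 0.03 -0.15 -1.61] sd [0.32 0.28 0.49]
tau [  0.08 -48.66 -49.61   0.01   0.01   0.  ] pos [ 450.47 -288.98  194.61] gap 55.03295161899903 t 24.1 [-179.99    0.04  157.27]
t 24.1 pos [ 450.47 -288.98  194.61] rot [-179.99    0.04  157.27] F [-0.13  0.01 -2.52] gap 55.0 q [ -38.17   -1.05   99.13    0.     81.88 -105.45]
449.7,-289.3,163 shift cm [ 0.06 -0.06  3.16] rot [-0.  0. -0.]
(np.float64(252.8), np.float64(180.2), np.int32(1374)) [ 446.99 -288.65]
(np.float64(254.3), np.float64(285.9), np.int32(15054)) [ 546.44 -328.83]
```

View pics/w13.png

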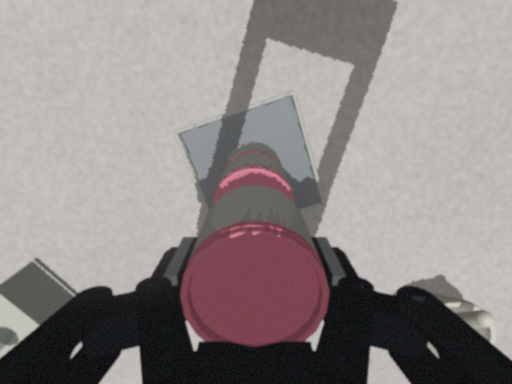

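The column lines up at column 253 against 254 for the held lid, which agrees with the planned -0.6 mm in y. Descending.

```bash
python3 -m inch '[[[0.06,-0.06,0.6],[0,0,0],0.4],[[0.06,-0.06,1.4],[0,0,0],0.4],[[0.06,-0.06,2.1],[0,0,0],0.4],[[0.06,-0.06,2.6],[0,0,0],0.4],[[0.06,-0.06,2.9],[0,0,0],0.4],[[0.06,-0.06,3.1],[0,0,0],0.4],[[0.06,-0.06,3.15],[0,0,0],0.4],[[0.06,-0.06,3.15],[0,0,0],0.4],[[0.06,-0.06,3.15],[0,0,0],0.4]]';  python3 -m inch '[[[0,0,0.1],[0,0,0],0.4],[[0,0,0.15],[0,0,0],0.4],[[0,0,0.2],[0,0,0],0.4],[[0,0,0.25],[0,0,0],0.4],[[0,0,0.25],[0,0,0],0.4],[[0,0,0.25],[0,0,0],0.4]]'; python3 w.py w14 63; python3 g.py 449.7,-289.3,159.9
```

```text
time: 25.05
tool_pos: [449.6, -289.4, 163.0]
tcp_rot: [-180.0, 0.0, 157.3]
ft_force: [-1.2, 0.4, -1.6]
finger_gap: 54.9
time: 25.65
tool_pos: [449.4, -289.3, 160.2]
tcp_rot: [-180.0, -0.0, 157.3]
ft_force: [0.3, -1.6, -1.4]
finger_gap: 55.2
(np.float64(255.5), np.float64(187.2), np.int32(347)) [ 443.29 -285.44]
(np.float64(254.3), np.float64(285.9), np.int32(15073)) [ 523.75 -320.12]
t 25.7 pos [ 449.41 -289.27  160.21] rot [-180.      0.    157.26] F [ 0.64  0.01 -1.57] gap 55.0 q [ -38.26    0.43  101.34   -0.     78.23 -105.53]
449.7,-289.3,159.9 shift cm [-0.03  0.01  0.03] rot [-0.  0. -0.]
```

View pics/w14.png

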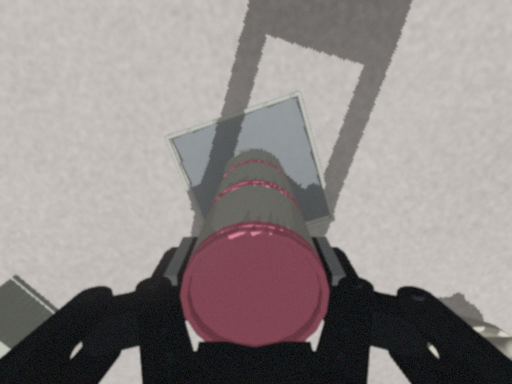

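```bash
python3 -m inch '[[[-0.03,0,0.04],[0,0,0],0.4],[[-0.03,0,0.08],[0,0,0],0.4],[[-0.03,0,0.08],[0,0,0],0.4],[[-0.03,0,0.08],[0,0,0],0.4]]'; python3 g.py
```

```text
time: 26.1
tool_pos: [449.9, -289.5, 159.8]
tcp_rot: [-180.0, 0.0, 157.3]
ft_force: [-0.4, 1.2, 2.8]
finger_gap: 55.2
t 26.1 pos [ 449.9  -289.49  159.83] rot [-179.99    0.04  157.27] F [-0.35  1.2   2.81] gap 55.2 q [ -38.25    0.5   101.31    0.     78.15 -105.52]
```

Contact came at z 159.8 (predicted 159.9). Releasing and withdrawing upward.

```bash
python3 -m inch '[[[0,0,0],[0,0,0],0.7],[[0,0,0],[0,0,0],0.75],[[0,0,0],[0,0,0],0.85],[[0,0,0],[0,0,0],0.9],[[0,0,-1],[0,0,0],0.9],[[0,0,-4],[0,0,0],0.9],[[0,0,-8],[0,0,0],0.9],[[0,0,-12],[0,0,0],0.9],[[0,0,-15],[0,0,0],0.9],[[0,0,-15],[0,0,0],0.9],[[0,0,-15],[0,0,0],0.9]]'; python3 w.py w15 191;python3 - <<'E'
from h import *
im=viewer.snapshot('scene');cv2.imwrite('pics/s4f.png',im[:,:,::-1]);cv2.imwrite('pics/s4.png',cv2.resize(im[60:180,90:230,::-1],None,fx=4.5,fy=4.5,interpolation=2))
E
python3 g.py
```

```text
time: 27.2
tool_pos: [450.1, -289.7, 310.9]
tcp_rot: [-180.0, 0.1, 157.3]
ft_force: [0.0, 0.1, -0.4]
finger_gap: 76.6
(np.float64(254.6), np.float64(182.9), np.int32(3362)) [ 446.66 -287.75]
(np.float64(46.2), np.float64(292.7), np.int32(301)) [ 469.97 -510.78]
t 27.3 pos [ 449.28 -289.03  308.31] rot [179.97  -0.1  157.27] F [-0.01 -0.55  0.3 ] gap 76.6 q [ -38.25   -3.71   89.86   -0.     93.95 -105.52]
```

View pics/s4.png

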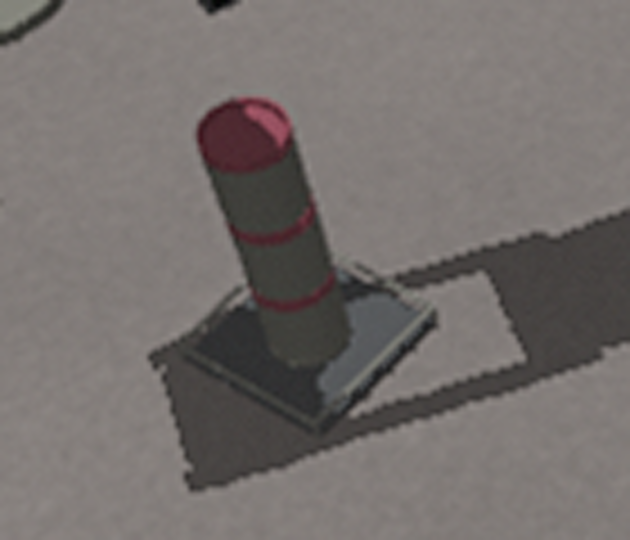

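View pics/s4f.png

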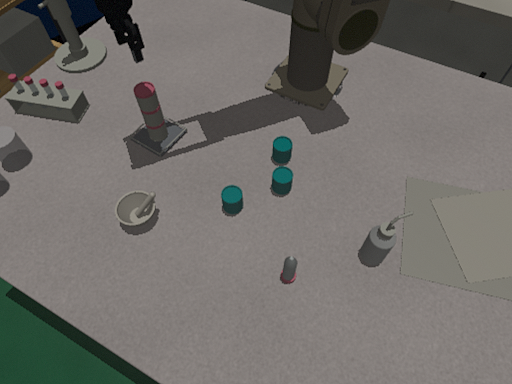

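View pics/w15.png

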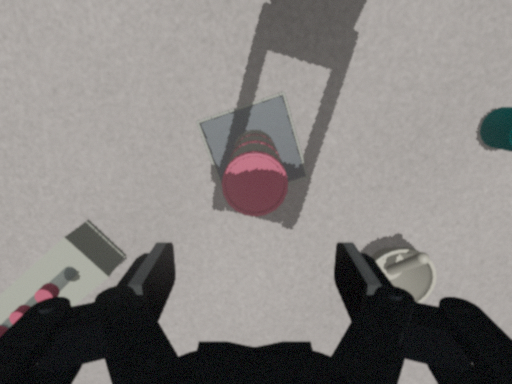

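The column is straight and complete, and both lower lids show as even bands. The wash bottle, mortar, tube and teal jars are where they were, and the gripper is clear at z 308. Handing in.

```bash
python3 -c "
from bench import r
print(r.hand_in())"
```

```text
the job is handed in; nothing more can be done
None
```

The three pink-lidded jars stand as one upright column on the tray, heaviest at the bottom and lightest on top, and the job is handed in. It took 27.3 s on the robot's clock.

| Position | Lifted weight | Table position (mm) | Contact height, measured / predicted (mm) |
|---|---|---|---|
| Bottom | 6.5 N (about 650 g) | (488, 224) | 40.3 / 40.3 |
| Middle | 3.6–4.0 N (about 400 g) | (442, 17) | 99.7 / 99.7 |
| Top | 1.6–1.8 N (about 160 g) | (680, 50) | 159.8 / 159.9 |

- **Seating:** each contact height matched the height expected for a foot down inside its ring, so none is resting on a ring's edge.
- **Final pictures:** they show a straight column. The wash bottle, mortar, capped tube and turquoise jars look unmoved, and the gripper is open and clear at 308 mm.
- **Disagreements:** the wrist camera read about 3 mm off from the gripper's position at each grasp and placing, and I corrected for that. While seating the first jar, the contact force briefly reached about 13 N down with about 10 N sideways. I eased it off before letting go.

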